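# Wake up the 3D-printing bench

## Task

Start the printing bench with light fingertip presses, in this order: first press down the square switch on the power strip, then press down the long bar key on the filter fan, then tap the large round button on the printer's control pad and let it come back up. Leave the control pad's two small round buttons alone, and do not lift, shove or knock over any of the equipment or the things lying around it.

Things in the scene. Friction and masses are not known exactly. Their poses are not given: they have to be found in the camera images.
- strip: White power strip, a loose box 220 (x) by 60 (y) by 40 mm tall lying on the bench, about 0.9 kg, three round sockets on top and one square switch at its -x end. Origin: centre of its underside; x along its length, z up.
- strip_key_top (a point): Centre of the top face of the power strip's square switch (grey, 34 by 34 mm), 83 mm from the strip's centre towards its -x end; 53 mm above the bench when out, 47 mm when down; moves with the switch. Press at 30 mm/s or slower: a fast stab against the stop jolts it with more than 20 N.
- strip_key (a joint): Travel of the square switch: goes down 6 mm against about 2.5 N of friction and stays there (no return spring). Its soft cap also gives 0.6 mm per N (6 mm at most) and springs back, so the fingertips go about 7.6 mm below the resting top to bring it fully down; counts as pressed beyond 4 mm. Value in m, 0 = fully out, grows as it goes down. Light touch only: more than 20 N is too hard.
- fan: Filter fan, a loose white box 120 by 120 by 90 mm tall, about 1.6 kg, slotted top, with one long bar key on top by its -x edge; the white gear lies on its top. Origin: centre of its underside; z up.
- fan_key_top (a point): Centre of the top face of the fan's bar key (grey, 18 mm in the fan's x by 64 mm in its y), 42 mm from the fan's centre towards its -x edge; 103 mm above the bench when out, 97 mm when down; moves with the key. Press at 30 mm/s or slower: a fast stab against the stop jolts it with more than 20 N.
- fan_key (a joint): Travel of the bar key: goes down 6 mm against about 2.5 N of friction and stays there (no return spring). Its soft cap also gives 0.6 mm per N (6 mm at most) and springs back, so the fingertips go about 7.6 mm below the resting top to bring it fully down; counts as pressed beyond 4 mm. Value in m, 0 = fully out, grows as it goes down. Light touch only: more than 20 N is too hard.
- pad: Printer's control pad, a loose black slab 100 (x) by 150 (y) by 35 mm tall, about 0.8 kg, dark display strip along its +x side and a row of three round grey buttons along y: a large one in the middle, a small one on each side. Origin: centre of its underside; z up.
- start_top (a point): Centre of the top face of the pad's large round button (34 mm across), 12 mm from the pad's centre towards -x; 48 mm above the bench when out; moves with the button. Press at 30 mm/s or slower: a fast stab against the stop jolts it with more than 20 N.
- start (a joint): Travel of the large round button: a spring button, about 0.7 N to start moving, then 0.7 N more per mm down to its hard stop at 12 mm, springs back when let go; counts as pressed beyond 4 mm. Value in m, 0 = fully out, grows as it goes down. Light touch only: more than 20 N is too hard.
- small_left (a joint): Travel of the pad's small round button (16 mm across, 52 mm from the large one towards the pad's +y), sprung the same way; to be left alone. In m, 0 = out.
- small_right (a joint): Travel of the pad's small round button (16 mm across, 52 mm from the large one towards the pad's -y), sprung the same way; to be left alone. In m, 0 = out.
- glue: Loose glue bottle, 28 mm across, 90 mm tall, standing beside the pad's +y edge. Origin: centre of its underside. Leave alone.
- jar: Loose amber screw jar with a steel cap, 40 mm across, 50 mm tall, standing beside the strip's +y side. Origin: centre of its underside. Leave alone.
- gear: Loose printed white gear, 44 mm across, 12 mm thick, lying on the fan's top behind the bar key. Origin: centre of its underside. Leave alone.
- bracket: Loose printed orange L-bracket, 50 by 30 by 46 mm tall, beside the fan's +y side. Origin: centre of its foot's underside. Leave alone.
- screwdriver: Loose screwdriver about 200 mm long, lying across the far right of the bench. Origin: on its underside at mid-length. Leave alone.
- tape: Loose yellow roll of tape, 90 mm across, 24 mm thick, lying at the far left of the bench. Origin: centre of its underside. Leave alone.
There are look-alikes about, which are no part of the job. There is more than one size of the fan; the job needs the smaller. Leave any yellow look-alike of the strip alone.

How it is judged (in metres and radians):
On the way, in this order (a step that is already met when the one before it is completed fails the run):
1. the square switch on the power strip is pressed down (value of joint strip_key above 0.004 m), for 0.05 s.
2. then the fan's bar key is pressed down (value of joint fan_key above 0.004 m), for 0.05 s.
3. then the large round button on the control pad is tapped (value of joint start above 0.004 m), for 0.05 s.
At the end, for the whole second after the job is handed in: The square switch and the bar key are down by more than 4 mm, the large round button has come back up (under 2 mm) and the small ones are up; the strip, fan and pad are within 20 mm and the bystanders within 30 mm of where they started, everything at rest (value of joint each of strip_key, fan_key above 0.004 m and value of joint each of start, small_left, small_right below 0.002 m and not (distance of strip from where it was at the start of the episode above 0.02 m) and not (distance of fan from where it was at the start of the episode above 0.02 m) and not (distance of pad from where it was at the start of the episode above 0.02 m) and not (distance of glue from where it was at the start of the episode above 0.03 m) and not (distance of jar from where it was at the start of the episode above 0.03 m) and not (distance of gear from where it was at the start of the episode above 0.03 m) and not (distance of bracket from where it was at the start of the episode above 0.03 m) and not (distance of screwdriver from where it was at the start of the episode above 0.03 m) and not (distance of tape from where it was at the start of the episode above 0.03 m) and linear speed of each of strip, fan, pad, glue, jar, gear, bracket, screwdriver, tape below 0.02 m/s); the robot touches nothing.
It fails at once if pressed out of order: the bar key before the square switch is down, or the large round button before both are down ((value of joint fan_key above 0.003 m and value of joint strip_key below 0.003 m) or (value of joint start above 0.003 m and value of joint any of strip_key, fan_key below 0.003 m)).
It fails at once if a small button of the control pad pressed (more than 3 mm) (value of joint any of small_left, small_right above 0.003 m).
It fails at once if a device pressed harder than 20 N (contact force between any of the fingers, the arm and strip above 20 N or contact force between any of the fingers, the arm and fan above 20 N or contact force between any of the fingers, the arm and pad above 20 N).
It fails at once if a device lifted by more than 8 mm, tipped, or shoved by more than 20 mm (height (world z) of any of strip, fan, pad above 0.008 m or angle between any of strip, fan, pad's own z axis and vertical above 0.1 rad or distance of any of strip, fan, pad from where it was at the start of the episode above 0.02 m).
It fails at once if a bystander moved by more than 30 mm (distance of any of glue, jar, gear, bracket, screwdriver, tape from where it was at the start of the episode above 0.03 m).
It also fails if it takes over 58 s, if anything falls off the work surface, if the arm or the gripper's body presses on something with over 40 N, if the wrist force passes 120 N, or if a joint passes its speed limit or range.

## Robot

A 6-joint arm with a two-finger parallel gripper is mounted at the origin on the work surface. World frame = base frame: x ahead of the robot, y to its left, z up, the work surface at z = 0. Lengths are in mm, angles in rad, forces in N, time in s.
With the tool pointing down it reaches from about 325 to 775 mm from the base axis. Payload 5.5 kg.
Tool frame: the origin (TCP) lies on the centre line of the jaws, within the pads' length; the fingertips stand 17 mm ahead of it and the grasp point (between the pads) lies 2 mm behind it; z points along the fingers, y is the line along which they close (so a half turn about z gives the same grasp; the last joint's range is limited). The gripper opens to 88 mm and grips with 3 to 60 N. Pads are 20 mm wide; open, the fingers measure 115 mm over their backs; the gripper's body (75 mm by 178 mm) begins 61 mm behind the grasp point.
Start: joints at [1.079, 0.091, 1.231, -0, 1.82, -0.057], TCP at [252.744, 544.185, 239.631] pointing down, gripper open.
Joint ranges: [-2.87, 2.87], [-0.86, 2.18], [0.17, 2.46], [-1.51, 4.65], [0.06, 2.69], [-2.65, 2.65]. Speed limits (rad/s): [2.57, 2.57, 3.01, 3.14, 3.14, 3.14].

## Interface

Orientations are given as a unit quaternion [x, y, z, w].
In Python, from workcell import read_state, eyes, ticket gives the robot as it stands.
- The arm moves only by the tool apply_moves, never from a script. Its argument "motion" is a list that holds one entry, the list of rows, each a list of 4 numbers: the shift along the tool's x, y, z in cm, then the turn about the tool's z in degrees. A call has 1 to 20 rows; each row shifts and turns the commanded pose from where the row before left it, along the tool's axes as they then stand; what a row does not reach is not made up. A row lasts 1/12 s, in which the tool goes at most 41.7 mm and 7.16 degrees, less where a joint would pass 70% of its speed; a pose out of reach is approached as far as the arm can. A call with a gripper value outside its range is refused whole. "hand" is the finger opening in cm, from 0 to 8.78, set as the call begins (left out, the last holds). The fingers move at their own pace and stop on an object; the grip force is fixed at half the most. Time passes only in rows, so rows that do not move let the fingers close. It gives the time, the measured TCP pose, the force, the opening and the grip force at its end, in the units of the state.
- read_state(): the state, without advancing time (a new reading comes with each control period).
- eyes.get_image(name): name is "side" or "top" or "wrist"; returns a dict with "frame" (420x560x3 uint8, blue, green, red), "z_map" (420x560 float32, mm along the optical axis (not along the pixel's ray), 0 where there is no reading), "fx", "fy", "cx", "cy" (pixels), "pose" (4x4, takes a point from camera to world coordinates); the wrist camera has in their place "tool_from_camera" (4x4, takes a point from camera to tool coordinates, whose origin is the TCP and whose axes are the flange's). Camera axes: x right, y up, looking along -z (the intrinsics and any distortion apply to the point x, -y, -z); pixel columns grow to the right and rows downward; lengths in mm; the calibration is good to about 2 mm. A picture is of the moment at which its call begins: read the wrist's pose just before it.
- ticket.close_job(): hands the job in; it is judged then, once.
The state is a dict: "time": time; "qpos": joint angles; "qd": joint speeds; "tau": joint torques, N m; "ee_pos": TCP position; "eef_rot": TCP orientation; "wrist_force": force on the tool from outside, world axes, zero at the start; "torque": the same for the moment, N m; "gripper_width": opening from 0.0 (shut) to 1.0 (fully open); "finger_force": force on a finger pad.
Only numpy, scipy, OpenCV 4.12 (cv2) and the standard library are available. Lean on these libraries where they do the work, as an engineer would, in place of code of your own. Each camera call takes 0.05 s, during which the arm holds its last target. There are 200 camera calls.

## Working session

There is one attempt and no reset: what is moved stays moved. The work goes in short steps, Python scripts to look and compute and a tool call to move; the robot and the scene stay as the last step left them, time stands still between calls to the robot, and variables do not carry over. Pictures are saved under pics/ and viewed, at most 10 in all, crops included, and the job is handed in when it is done.

Besides the shell and the picture viewer there is one more tool, called after "Request:" as a command line: name --argument value ..., lists and objects as JSON in quotes. apply_moves: Moves the arm, as the interface text tells. Its arguments: {"type":"object","properties":{"motion":{"type":"array"},"hand":{"type":"number"}},"required":["motion"]}

```bash
mkdir -p pics
python3 - <<'E'
from workcell import read_state, eyes
import cv2,numpy as np,pickle
s=read_state();print(s)
d={}
for n in("top","side"):
    d[n]=eyes.get_image(n);cv2.imwrite(f"pics/{n}0.png",d[n]["frame"])
    print(n,d[n]["pose"].round(3).tolist(),d[n]["fx"],d[n]["cx"],d[n]["cy"],d[n].keys())
pickle.dump(d,open("d0.pkl","wb"))
E
```

```text
{'time': 0.0, 'qpos': array([ 1.07930479e+00,  9.18400204e-02,  1.23188004e+00, -2.88814305e-06,
        1.81976455e+00, -5.67114181e-02]), 'qd': array([-1.23915403e-03, -8.53978909e-04, -1.55923420e-03, -8.52348120e-04,
       -1.37818298e-03,  6.46237576e-05]), 'tau': array([ 6.34357275e-05, -4.46434665e+01, -4.06460202e+01,  6.97435881e-02,
        2.88885942e-02, -1.73285616e-04]), 'ee_pos': array([252.61486351, 543.94866164, 238.52141255]), 'eef_rot': array([ 2.15682099e-01,  9.76463178e-01, -9.11043072e-04, -2.54711838e-04]), 'wrist_force': array([-0.11285019,  0.74902594,  0.74534124]), 'torque': array([-0.01112636,  0.00793709,  0.04804364]), 'finger_force': 0.0, 'gripper_width': 0.9959830792575649}
top [[0.158, 0.967, -0.197, 280.139], [-0.987, 0.155, -0.034, 79.373], [-0.002, 0.2, 0.98, 988.538], [0.0, 0.0, 0.0, 1.0]] 391.25807412392817 275.25503950955755 211.29277851158125 dict_keys(['frame', 'z_map', 'fx', 'fy', 'cx', 'cy', 'pose'])
side [[-0.953, -0.181, 0.242, 873.683], [0.302, -0.583, 0.754, 1328.156], [0.004, 0.792, 0.61, 1100.636], [0.0, 0.0, 0.0, 1.0]] 531.71304249686 278.05671624221816 210.37703058113652 dict_keys(['frame', 'z_map', 'fx', 'fy', 'cx', 'cy', 'pose'])
```

View pics/top0.png

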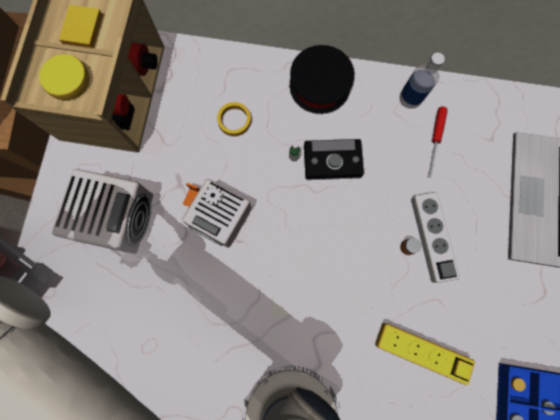

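View pics/side0.png

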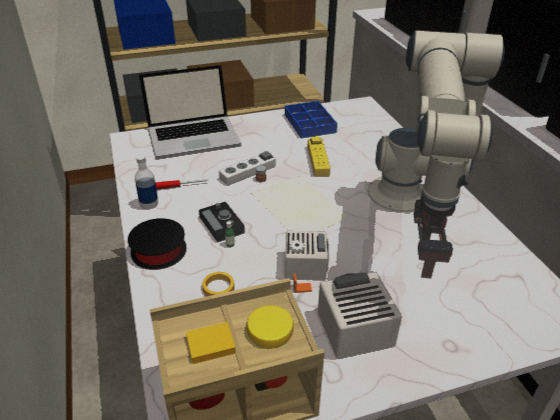

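Seen in the top view:
- Strips: white, with its square switch at (447,269); the yellow look-alike is at (425,352).
- Fans: the small one has its bar key at (205,227); the larger one is at (95,207), key (119,212).
- Pad: large button at (334,160), small ones at (314,160) and (354,158).

By the description I choose the white strip, the small fan and the black pad. Next I measure and check them in one crop.

```bash
cat > h.py <<'E'
import numpy as np
def ray(im,u,v,z,pose=None):
    P=im["pose"] if pose is None else pose
    d=P[:3,:3]@np.array([(u-im["cx"])/im["fx"],-(v-im["cy"])/im["fy"],-1.]);o=P[:3,3]
    return (o+d*(z-o[2])/d[2])
def cloud(im,pose=None):
    P=im["pose"] if pose is None else pose
    v,u=np.mgrid[:420,:560];z=im["z_map"]
    p=np.stack([(u-im["cx"])/im["fx"]*z,-(v-im["cy"])/im["fy"]*z,-z],-1)
    return p@P[:3,:3].T+P[:3,3]
E
python3 - <<'E'
import pickle,cv2,numpy as np
from h import *
d=pickle.load(open("d0.pkl","rb"));im=d["top"];C=cloud(im);f=im["frame"]
for n,(x0,y0,x1,y1),z in (("strip",(405,185,470,290),38),("fan",(175,172,258,250),86),("pad",(298,130,370,186),33)):
    m=np.zeros((420,560),np.uint8)
    h=C[...,2]; m[y0:y1,x0:x1]=((h>z-12)&(h<z+25))[y0:y1,x0:x1]*255
    if n=="strip": m[230:262,398:421]=0
    k=max(cv2.findContours(m,0,2)[0],key=cv2.contourArea)
    w=np.array([ray(im,*q,z)[:2] for q in k[:,0]],np.float32)
    print(n,cv2.minAreaRect(w),"h med",np.median(h[m>0]))
for n,(u,v),z in (("sk",(447,269),53),("fk",(205,227),103),("st",(334.5,160.5),48),("sL",(314,160),48),("sR",(354,158),48)):
    print(n,ray(im,u,v,z).round(1),C[int(v),int(u)].round(1))
c=[cv2.resize(f[y-45:y+45,x-45:x+45],(260,260),interpolation=2) for x,y in((437,240),(215,212),(334,160))]
cv2.imwrite("pics/crop.png",np.hstack(c))
E
```

```text
strip ((472.44879150390625, -285.7272644042969), (218.5453338623047, 62.960662841796875), 18.906002044677734) h med 38.794093629392705
fan ((439.2121276855469, 248.74205017089844), (121.14140319824219, 123.36419677734375), 70.3578109741211) h med 88.77507828345563
pad ((633.2342529296875, -13.651016235351562), (102.24484252929688, 149.5730438232422), 11.13194465637207) h med 33.61408300856817
sk [ 395.  -312.1   53. ] [ 395.2 -312.8   51.3]
fk [396.6 262.9 103. ] [396.8 263.1 102.1]
st [622.  -15.1  48. ] [623.4 -13.8  47.3]
sL [615.1  36.   48. ] [615.5  36.   46.9]
sR [636.3 -62.8  48. ] [636.5 -62.9  47.5]
```

View pics/crop.png

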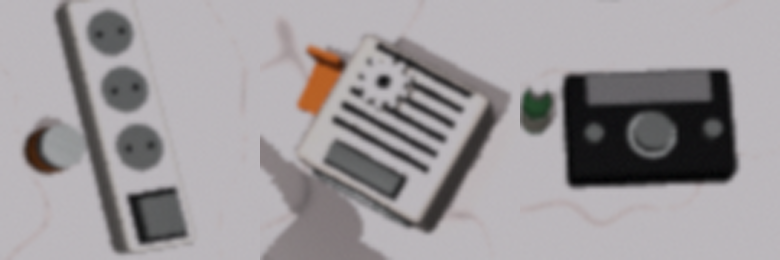

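The crop shows the white strip with its switch at the lower end, the small fan with its bar key and the gear well behind it, and the pad with the large button in the middle. The edge fits agree with the key rays, so I set out with the fingers closed.

Request:
apply_moves --motion '[[[-2.45,-1.9,0,0],[-2.45,-1.9,0,0],[-2.45,-1.9,0,0],[-2.45,-1.9,0,0],[-2.45,-1.9,0,0],[-2.45,-1.9,0,0],[-2.45,-1.9,0,0],[-2.45,-1.9,0,0],[-2.45,-1.9,0,0],[-2.45,-1.9,0,0],[-2.45,-1.9,0,0],[-2.45,-1.9,0,0],[-2.45,-1.9,0,0],[-2.45,-1.9,0,0],[-2.45,-1.9,0,0],[-2.45,-1.9,0,0]]]' --hand 0

```text
time: 1.43
ee_pos: [480.5, 101.8, 239.3]
eef_rot: [0.216, 0.976, -0.0, -0.0]
wrist_force: [-1.0, 0.3, -0.5]
gripper_width: 0.006
finger_force: 0.0
```

Request:
apply_moves --motion '[[[-0.7,-2.9,0,0],[-0.7,-2.9,0,0],[-0.7,-2.9,0,0],[-0.7,-2.9,0,0],[-0.7,-2.9,0,0],[-0.7,-2.9,0,0],[-0.7,-2.9,0,0],[-0.7,-2.9,0,0],[-0.7,-2.9,0,0],[-0.7,-2.9,0,0],[-0.7,-2.9,0,0],[-0.7,-2.9,0,0],[-0.7,-2.9,0,0],[-0.7,-2.9,0,0]]]'

```text
time: 2.6
ee_pos: [397.4, -307.5, 239.2]
eef_rot: [0.216, 0.976, 0.0, -0.0]
wrist_force: [-0.4, 0.0, -0.8]
gripper_width: 0.001
finger_force: 0.0
```

Request:
apply_moves --motion '[[[0,0,0,6.8],[0,0,0,6.8],[0,0,0,6.8],[0,0,0,6.8],[0,0,0,6.8],[0,0,0,6.8],[0,0,0,6.8],[0,0,0,6.8],[0,0,0,6.8],[0,0,0,6.8],[0,0,0,6.8],[0,0,0,6.8],[0,0,0,6.8],[0,0,0,6.8],[0,0,0,6.8],[0,0,0,6.8],[0,0,0,6.8],[0,0,0,6.8],[0,0,0,6.8],[0,0,0,6.8]]]'

```text
time: 4.27
ee_pos: [397.9, -306.0, 239.1]
eef_rot: [0.987, 0.163, -0.0, -0.0]
wrist_force: [-0.3, -0.0, 0.1]
gripper_width: 0.004
finger_force: 0.0
```

```bash
cat > w.py <<'E'
import sys,cv2,numpy as np
from workcell import read_state, eyes
from scipy.spatial.transform import Rotation as R
from h import *
def look(name):
    s=read_state();im=eyes.get_image("wrist")
    T=np.eye(4);T[:3,:3]=R.from_quat(s["eef_rot"]).as_matrix();T[:3,3]=s["ee_pos"]
    im["pose"]=T@im["tool_from_camera"];cv2.imwrite(f"pics/{name}.png",im["frame"])
    np.save(name,im,allow_pickle=True)
    print(s["time"],s["ee_pos"].round(1),"tool x",T[:2,0].round(3),"y",T[:2,1].round(3),s["wrist_force"].round(1));return im,s,T
def top(im,z,guess,half,rad=30):
    # points of the key's top face, by height, near the guess
    C=cloud(im);m=(abs(C[...,2]-z)<half)&(np.hypot(C[...,0]-guess[0],C[...,1]-guess[1])<rad)
    k=max(cv2.findContours(m.astype(np.uint8),0,2)[0],key=cv2.contourArea)
    r=cv2.minAreaRect(np.array([ray(im,*q,z)[:2] for q in k[:,0]],np.float32))
    print("rect",r);return r
if __name__=="__main__":
    n,z,x,y,rad=sys.argv[1],*map(float,sys.argv[2:6])
    im,s,T=look(n);C=cloud(im);r=top(im,z,(x,y),4,rad)
    g=np.array([x,y,z]);P=np.linalg.inv(im["pose"]);q=P[:3,:3]@g+P[:3,3]
    print("guess px",im["cx"]-q[0]/q[2]*im["fx"],im["cy"]+q[1]/q[2]*im["fx"])
    d=np.r_[r[0],0]-s["ee_pos"];print("tool shift cm",(T[:3,:3].T@d/10).round(2)[:2], "tip z",s["ee_pos"][2]-17)
E
python3 w.py w1 53 394 -312.5 32
```

```text
4.2667 [ 397.9 -306.   239.1] tool x [0.947 0.322] y [ 0.321 -0.947] [-0.3 -0.   0.1]
rect ((397.180419921875, -313.4818115234375), (33.45907211303711, 32.99747848510742), 18.740869522094727)
guess px 286.7048084476436 199.19489451768467
tool shift cm [-0.3  0.7] tip z 222.1108472888294
```

View pics/w1.png

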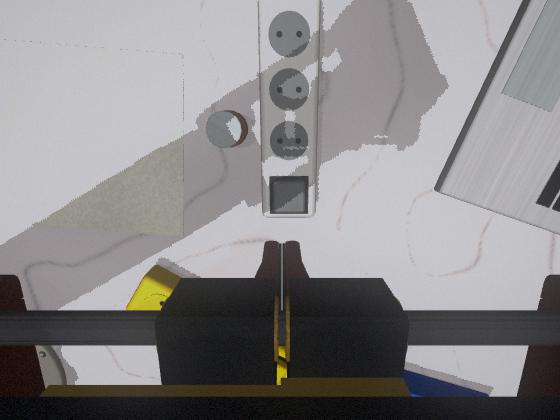

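The square switch is at (289,195), with a square fit of 33×33 mm at 18.7°. I correct sideways, go down to just above it, then press slowly.

Request:
apply_moves --motion '[[[-0.2,0.3,0.5,0],[-0.2,0.35,1,0],[0,0,1.5,0],[0,0,1.5,0],[0,0,1.5,0],[0,0,1.5,0],[0,0,1.5,0],[0,0,1.5,0],[0,0,1.5,0],[0,0,1.5,0],[0,0,1,0],[0,0,0.7,0],[0,0,0.4,0],[0,0,0.2,0],[0,0,0,0],[0,0,0,0]]]'

```text
time: 5.65
ee_pos: [396.7, -313.9, 82.4]
eef_rot: [0.986, 0.166, 0.0, 0.0]
wrist_force: [0.8, -0.4, -0.4]
gripper_width: 0.005
finger_force: 0.0
```

Request:
apply_moves --motion '[[[0,0,0.15,0],[0,0,0.15,0],[0,0,0.15,0],[0,0,0.15,0],[0,0,0.15,0],[0,0,0.15,0],[0,0,0.15,0],[0,0,0.15,0],[0,0,0.15,0],[0,0,0.15,0],[0,0,0.15,0],[0,0,0,0],[0,0,0,0]]]'

```text
time: 6.73
ee_pos: [396.4, -313.6, 65.2]
eef_rot: [0.986, 0.166, 0.0, 0.0]
wrist_force: [-0.6, -0.1, 1.5]
gripper_width: 0.008
finger_force: 0.9
```

Request:
apply_moves --motion '[[[0,0,0.12,0],[0,0,0.12,0],[0,0,0.12,0],[0,0,0,0],[0,0,0,0]]]'

```text
time: 7.15
ee_pos: [396.5, -313.7, 61.8]
eef_rot: [0.986, 0.166, 0.0, 0.0]
wrist_force: [-1.1, 1.3, 4.0]
gripper_width: 0.004
finger_force: 2.0
```

Request:
apply_moves --motion '[[[0,0,-0.3,0],[0,0,-0.7,0],[0,0,-1.5,0],[0,0,-1.5,0],[0,0,-1.5,0],[0,0,-1.5,0],[0,0,-1.5,0],[0,0,-1.5,0],[0,0,-1.5,0],[0,0,-1.5,0],[0,0,-1.5,0],[0,0,-1.5,0],[0,0,-1.0,0],[0,0,-0.5,0],[0,0,-0.3,0],[0,0,0,0]]]'

```text
time: 8.48
ee_pos: [396.5, -313.7, 239.7]
eef_rot: [0.986, 0.166, 0.0, 0.0]
wrist_force: [0.4, -0.2, 0.3]
gripper_width: 0.004
finger_force: 0.0
```

```bash
python3 w.py w2 47 396 -313 25; python3 -c "
import numpy as np
from h import *
for n in('w1','w2'):
    C=cloud(np.load(n+'.npy',allow_pickle=True).item());r=np.hypot(C[...,0]-396.5,C[...,1]+313)
    b=np.hypot(C[...,0]-472.4,C[...,1]+285.7)
    print(n,np.median(C[...,2][r<10]),np.median(C[...,2][(r>33)&(r<45)&(C[...,2]>30)&(C[...,2]<45)]))"
```

```text
8.4833 [ 396.5 -313.7  239.7] tool x [0.945 0.327] y [ 0.327 -0.945] [ 0.4 -0.2  0.3]
rect ((397.4204406738281, -313.4753723144531), (33.83467483520508, 33.97391128540039), 19.053346633911133)
guess px 281.13833861465747 192.78832463637005
tool shift cm [0.09 0.  ] tip z 222.72215741077343
w1 53.64669068139537 40.186412177554274
w2 48.38729376551214 40.197997396643075
```

The switch top dropped by 5.3 mm and the strip did not move. On to the fan.

Request:
apply_moves --motion '[[[1.5,-1.98,0,0],[1.5,-1.98,0,0],[1.5,-1.98,0,0],[1.5,-1.98,0,0],[1.5,-1.98,0,0],[1.5,-1.98,0,0],[1.5,-1.98,0,0],[1.5,-1.98,0,0],[1.5,-1.98,0,0],[1.5,-1.98,0,0],[1.5,-1.98,0,0],[1.5,-1.98,0,0]]]'

```text
time: 9.53
ee_pos: [488.7, -28.9, 238.3]
eef_rot: [0.986, 0.166, -0.001, -0.0]
wrist_force: [1.5, -0.6, -0.1]
gripper_width: 0.001
finger_force: 0.0
```

Request:
apply_moves --motion '[[[0.1,-2.55,0,0],[0.1,-2.55,0,0],[0.1,-2.55,0,0],[0.1,-2.55,0,0],[0.1,-2.55,0,0],[0.1,-2.55,0,0],[0.1,-2.55,0,0],[0.1,-2.55,0,0],[0.1,-2.55,0,0],[0.1,-2.55,0,0],[0.1,-2.55,0,0],[0.1,-2.55,0,0]]]'

```text
time: 10.53
ee_pos: [399.3, 263.9, 238.3]
eef_rot: [0.986, 0.166, -0.001, 0.0]
wrist_force: [-0.4, 0.8, -0.3]
gripper_width: 0.003
finger_force: 0.0
```

Request:
apply_moves --motion '[[[0,0,0,-7.1],[0,0,0,-7.1],[0,0,0,-7.1],[0,0,0,-7.1],[0,0,0,-7.1],[0,0,0,-7.1],[0,0,0,-7.1],[0,0,0,-7.1],[0,0,0,-7.1],[0,0,0,-7.1],[0,0,0,-7.1],[0,0,0,-7.1],[0,0,0,-7.1],[0,0,0,-7.1],[0,0,0,-7.1],[0,0,0,-7.1],[0,0,0,-7.1],[0,0,0,-7.1],[0,0,0,-7.1],[0,0,0,-6.5]]]'

```text
time: 12.2
ee_pos: [399.8, 262.7, 238.2]
eef_rot: [0.166, 0.986, -0.001, -0.001]
wrist_force: [-0.7, 0.2, -1.3]
gripper_width: 0.004
finger_force: 0.0
```

```bash
python3 w.py w3 103 398.5 263 45
```

```text
12.2 [399.8 262.7 238.2] tool x [-0.945  0.328] y [0.328 0.945] [-0.7  0.2 -1.3]
rect ((402.43414306640625, 265.8842468261719), (62.97593307495117, 17.63150405883789), 70.7970962524414)
guess px 280.7038601315826 203.58691501587845
tool shift cm [-0.18  0.42] tip z 221.24750258927364
```

View pics/w3.png

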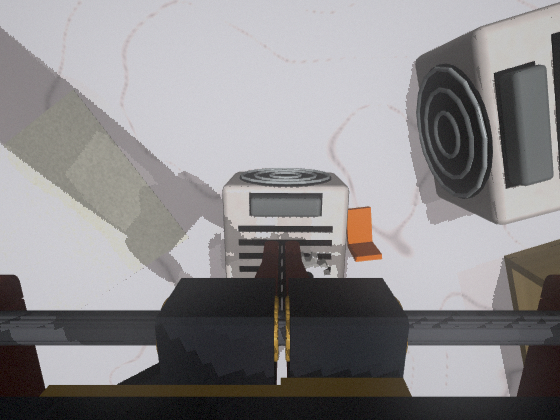

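The fan's bar key is at (285,205), a 63×18 mm rectangle aligned with the tool. The gear is well clear, at about (318,262).

Request:
apply_moves --motion '[[[-0.1,0.25,0.5,0],[0,0,1,0],[0,0,1.5,0],[0,0,1.5,0],[0,0,1.5,0],[0,0,1.5,0],[0,0,1.2,0],[0,0,1,0],[0,0,0.7,0],[0,0,0.3,0],[0,0,0.1,0],[0,0,0,0],[0,0,0,0]]]'

```text
time: 13.33
ee_pos: [402.3, 265.1, 132.4]
eef_rot: [0.17, 0.986, 0.0, 0.001]
wrist_force: [-0.5, 0.0, 0.4]
gripper_width: 0.004
finger_force: 0.0
```

Request:
apply_moves --motion '[[[0,0,0.15,0],[0,0,0.15,0],[0,0,0.15,0],[0,0,0.15,0],[0,0,0.15,0],[0,0,0,0],[0,0,0,0]]]'

```text
time: 13.92
ee_pos: [401.8, 264.9, 123.8]
eef_rot: [0.169, 0.986, -0.0, -0.0]
wrist_force: [-0.2, 0.1, -0.3]
gripper_width: 0.006
finger_force: 0.0
```

Request:
apply_moves --motion '[[[0,0,0.15,0],[0,0,0.15,0],[0,0,0.15,0],[0,0,0.15,0],[0,0,0.15,0],[0,0,0.15,0],[0,0,0.1,0],[0,0,0,0],[0,0,0,0]]]'

```text
time: 14.67
ee_pos: [401.9, 264.9, 114.1]
eef_rot: [0.169, 0.986, 0.0, 0.0]
wrist_force: [-0.5, -0.2, 2.3]
gripper_width: 0.003
finger_force: 0.9
```

Request:
apply_moves --motion '[[[0,0,0.1,0],[0,0,0.1,0],[0,0,0,0],[0,0,0,0]]]'

```text
time: 15.0
ee_pos: [401.9, 264.9, 112.2]
eef_rot: [0.169, 0.986, 0.0, 0.0]
wrist_force: [-0.4, -0.7, 3.3]
gripper_width: 0.005
finger_force: 1.6
```

Request:
apply_moves --motion '[[[0,0,0.05,0],[0,0,0.05,0],[0,0,0,0],[0,0,0,0]]]'

```text
time: 15.33
ee_pos: [402.0, 264.9, 111.3]
eef_rot: [0.169, 0.986, 0.0, 0.0]
wrist_force: [-1.4, -0.8, 4.8]
gripper_width: 0.004
finger_force: 2.4
```

Request:
apply_moves --motion '[[[0,0,-0.3,0],[0,0,-0.7,0],[0,0,-1.5,0],[0,0,-1.5,0],[0,0,-1.5,0],[0,0,-1.5,0],[0,0,-1.5,0],[0,0,-1.5,0],[0,0,-1.5,0],[0,0,-1.0,0],[0,0,-0.4,0],[0,0,0,0],[0,0,0,0]]]'

```text
time: 16.42
ee_pos: [401.8, 264.9, 239.3]
eef_rot: [0.169, 0.986, -0.0, -0.0]
wrist_force: [-0.6, -0.9, -0.0]
gripper_width: 0.007
finger_force: 0.0
```

```bash
python3 w.py w4 97 401 265 45; python3 -c "
import numpy as np
from h import *
for n in('w3','w4'):
    C=cloud(np.load(n+'.npy',allow_pickle=True).item());r=np.hypot(C[...,0]-402,C[...,1]-265.5)
    print(n,np.median(C[...,2][r<7]),np.median(C[...,2][(r<70)&(C[...,2]>85)&(C[...,2]<94)]))"
```

```text
16.4167 [401.8 264.9 239.3] tool x [-0.943  0.334] y [0.334 0.943] [-0.6 -0.9 -0. ]
rect ((402.2005615234375, 265.8878173828125), (62.82255172729492, 17.027124404907227), 70.43029022216797)
guess px 280.64092509961193 202.18584875799178
tool shift cm [-0.02  0.13] tip z 222.33382212313782
w3 103.60510860700424 90.25128099724185
w4 97.88901778787135 90.23564175917676
```

The bar key is down by 5.7 mm and the fan has not moved. Now the pad.

Request:
apply_moves --motion '[[[-2.15,-1.36,0,0],[-2.15,-1.36,0,0],[-2.15,-1.36,0,0],[-2.15,-1.36,0,0],[-2.15,-1.36,0,0],[-2.15,-1.36,0,0],[-2.15,-1.36,0,0],[-2.15,-1.36,0,0],[-2.15,-1.36,0,0],[-2.15,-1.36,0,0],[-2.15,-1.36,0,0],[-2.15,-1.36,0,0],[-2.15,-1.36,0,0],[-2.15,-1.36,0,0]]]'

```text
time: 17.63
ee_pos: [622.3, -16.2, 238.4]
eef_rot: [0.169, 0.986, -0.0, -0.001]
wrist_force: [0.3, -0.1, -0.1]
gripper_width: 0.005
finger_force: 0.0
```

Request:
apply_moves --motion '[[[0,0,0,6],[0,0,0,6],[0,0,0,6],[0,0,0,6],[0,0,0,6],[0,0,0,6],[0,0,0,6],[0,0,0,6],[0,0,0,6],[0,0,0,5],[0,0,0,0]]]'

```text
time: 18.55
ee_pos: [621.7, -15.1, 238.5]
eef_rot: [0.634, 0.773, -0.001, -0.001]
wrist_force: [0.2, -0.3, -0.0]
gripper_width: 0.004
finger_force: 0.0
```

```bash
python3 w.py w5 48 622 -15.5 30
```

```text
18.55 [621.7 -15.1 238.5] tool x [-0.196  0.981] y [0.981 0.196] [ 0.2 -0.3 -0. ]
rect ((625.989013671875, -13.467668533325195), (32.982872009277344, 32.525508880615234), 11.301570892333984)
guess px 281.44012914113665 193.30366967812768
tool shift cm [0.06 0.51] tip z 221.52931548072698
```

View pics/w5.png

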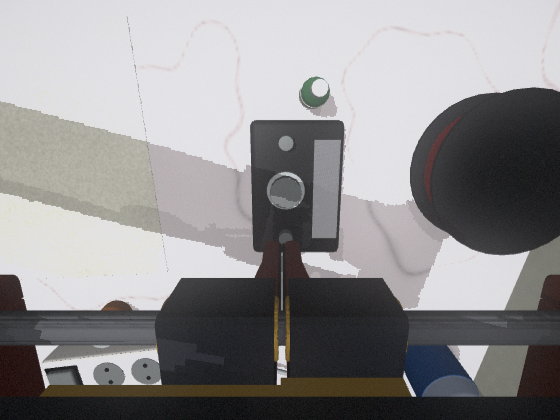

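The large button is at (286,190), and the small ones at (286,143) and (286,240) are clear of the fingertip. The glue bottle, at (315,92), stands well away.

Request:
apply_moves --motion '[[[0,0.3,0.5,0],[0,0,1,0],[0,0,1.5,0],[0,0,1.5,0],[0,0,1.5,0],[0,0,1.5,0],[0,0,1.5,0],[0,0,1.5,0],[0,0,1.5,0],[0,0,1.2,0],[0,0,1,0],[0,0,0.8,0],[0,0,0.4,0],[0,0,0.2,0],[0,0,0,0],[0,0,0,0]]]'

```text
time: 19.93
ee_pos: [625.3, -14.5, 84.8]
eef_rot: [0.633, 0.774, 0.0, 0.0]
wrist_force: [0.1, 0.6, -0.6]
gripper_width: 0.006
finger_force: 0.0
```

Request:
apply_moves --motion '[[[0,0,0.15,0],[0,0,0.15,0],[0,0,0.15,0],[0,0,0.15,0],[0,0,0.15,0],[0,0,0.15,0],[0,0,0,0],[0,0,0,0]]]'

```text
time: 20.6
ee_pos: [624.8, -14.5, 74.8]
eef_rot: [0.633, 0.774, -0.0, -0.0]
wrist_force: [-0.1, -0.2, -0.1]
gripper_width: 0.009
finger_force: 0.0
```

Tip at 57.8; it goes down to about 40.8 (7 mm of travel).

Request:
apply_moves --motion '[[[0,0,0.15,0],[0,0,0.15,0],[0,0,0.15,0],[0,0,0.15,0],[0,0,0.15,0],[0,0,0.15,0],[0,0,0.15,0],[0,0,0.15,0],[0,0,0.15,0],[0,0,0.15,0],[0,0,0.15,0],[0,0,0,0],[0,0,0,0],[0,0,0,0]]]'

```text
time: 21.77
ee_pos: [624.9, -14.5, 59.0]
eef_rot: [0.633, 0.774, 0.0, 0.0]
wrist_force: [-3.1, 1.2, 5.1]
gripper_width: 0.007
finger_force: 2.5
```

Request:
apply_moves --motion '[[[0,0,-0.15,0],[0,0,-0.2,0],[0,0,-0.2,0],[0,0,-0.3,0],[0,0,-0.5,0],[0,0,-1,0],[0,0,-1.5,0],[0,0,-1.5,0],[0,0,-1.5,0],[0,0,-1.5,0],[0,0,-1.5,0],[0,0,-1.5,0],[0,0,-1.5,0],[0,0,-1.5,0],[0,0,-1.5,0],[0,0,-1,0],[0,0,-0.5,0],[0,0,0,0],[0,0,0,0],[0,0,0,0]]]'

```text
time: 23.43
ee_pos: [624.7, -14.5, 230.8]
eef_rot: [0.633, 0.774, -0.001, -0.001]
wrist_force: [0.7, -0.1, 0.2]
gripper_width: 0.002
finger_force: 0.0
```

```bash
python3 w.py w6 48 624 -15 30
python3 - <<'E'
import numpy as np
from workcell import eyes
from h import *
for n in('w5','w6'):
    C=cloud(np.load(n+'.npy',allow_pickle=True).item())
    print(n,[round(float(np.median(C[...,2][np.hypot(C[...,0]-x,C[...,1]-y)<r])),1) for x,y,r in((625,-14,8),(615.5,37,4))])
C=cloud(eyes.get_image("top"));C0=cloud(__import__('pickle').load(open('d0.pkl','rb'))["top"])
for p in((395,-313,8),(400,263,5)): print([round(float(np.median(c[...,2][np.hypot(c[...,0]-p[0],c[...,1]-p[1])<p[2]])),1) for c in(C0,C)])
E
```

```text
23.4333 [624.7 -14.5 230.8] tool x [-0.199  0.98 ] y [0.98  0.199] [ 0.7 -0.1  0.2]
rect ((625.9151611328125, -13.418867111206055), (32.29195785522461, 32.91623306274414), 11.474526405334473)
guess px 280.39102933626197 194.79985514731914
tool shift cm [0.07 0.19] tip z 213.75976959233637
w5 [49.3, 48.3]
w6 [49.2, 48.3]
[51.6, 46.6]
[101.7, 94.6]
```

Everything checks out: both keys are down, the large button is back up, and the pad has not moved.

```bash
python3 -c "
from workcell import ticket
print(ticket.close_job())"
```

```text
the job is handed in; nothing more can be done
None
```

I pressed the strip's square switch, then the fan's bar key, then tapped the pad's large button, and handed the job in at about 23 s. Depth readings before hand-in showed both keys down by over 5 mm and the large button back up; the hand-in gave no verdict.

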